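Set the laminator's heat slide to the third click and start it

TASK

Get the laminator on the craft table ready for the next batch of prints: with a fingertip, push its heat slide all the way back to the off end, then push it forward click by click and leave it sitting in the third notch from off, and then press the round run key right down and let it come up again. Only push and press: do not take the slide between the fingers or force it against its end, and leave everything else standing where it is.

Things in the scene. Friction and masses are not known exactly. Their poses are not given: they have to be found in the camera images.
- laminator: A4 pouch laminator, fixed on the table: low grey housing 370 mm long (its y), 150 mm deep (x), dark end cheeks; origin at the centre of its underside. A feed tray, 53 mm high, reaches out to x = -162 mm. The level top deck is 82 mm above the table (cheeks 83) and spans x -49 to +69, y -167 to +167 mm; slide and run key stand on it, a loose gold cap between them.
- heat_slide (a joint): travel in m: 0 = off, the end stop at the slide's +y end; grows to 0.070 (hot end stop) as it is pushed along the laminator's -y. Six sprung notches 14 mm apart: off 0, clicks one to five at 0.014, 0.028, 0.042, 0.056, 0.070. Leaving a notch takes about 4 to 5 N, fading to nothing half-way; past half-way it snaps ahead of the finger into the next notch. May start anywhere but off.
- slide_top (a point): centre of the top of the slide's finger tab: a black upright block 10 mm along its travel (laminator y), 22 mm across (x), 18 mm tall above the deck, its top 100.5 mm above the table. It runs in a straight slot at laminator x = -12, from y = -55 (off) to -125 mm. Six ticks beside the slot on the feed mouth's side mark the notches, shortest at off, longest at the hot end.
- run_key (a joint): depth of the run key in m: 0 = up, 0.005 = fully down; a spring key that takes about 5 N and comes up again when let go.
- run_key_top (a point): centre of the top face of the run key, a round grey key 24 mm across in a dark collar 40 mm across, at laminator x = -12, y = +100 mm; this point is about 99 mm above the table, 9 mm above its collar when up; it moves straight down.
- gold_cap: loose gold bottle cap 46 mm across and 22 mm tall standing on the laminator's deck between slide and key; origin at the centre of its underside. Leave alone.
- flat_brush: loose flat brush 190 mm long and 20 mm thick lying behind the laminator, roughly parallel to it; origin under its middle. Leave alone.
- coffee_cup: white cup, 75 mm tall, on a saucer 146 mm across (one piece), beyond the laminator's +y end; origin at the centre of its underside. Leave alone.
- painted_jar: white painted glass jar 96 mm across and 146 mm tall, beyond the laminator's -y end; origin at the centre of its underside. Leave alone.
- jar_lid: red jar lid 80 mm across and 20 mm tall lying near the laminator's corner at -x, -y; origin at the centre of its underside. Leave alone.

How it is judged:
By the outcome, as a careful person would: the job done as asked, in the order asked, and still so for the second after the job is handed in, with the robot touching nothing.
It also fails if it takes over 67 s, if anything falls off the work surface, if the arm or the gripper's body presses on something with over 40 N, if the wrist force passes 120 N, or if a joint passes its speed limit or range.

ROBOT

A 6-joint arm with a two-finger parallel gripper is mounted at the origin on the work surface. World frame = base frame: x ahead of the robot, y to its left, z up, the work surface at z = 0. Lengths are in m, angles in degrees, forces in N, time in s.
With the tool pointing down it reaches from about 0.3 to 0.75 m from the base axis. Payload 8.5 kg.
Tool frame: the origin (TCP) lies at the very end of the fingers, on their centre line; the grasp point (between the pads) lies 19 mm behind it (env.grip_point_offset is the distance from the TCP to the grasp point, in m); z points along the fingers, y is the direction in which the jaws open and shut (so a half turn about z gives the same grasp; the last joint's range is limited). The gripper opens to 85 mm and grips with 20 to 120 N. Pads are 22 mm wide; open, the fingers measure 114 mm over their backs; the gripper's body (76 mm by 85 mm) begins 54 mm behind the grasp point. The pads swing forward as they close: fully open they stand 13 mm farther back than shut.
Start: joints at [-88.768, 21.807, 74.336, -0, 83.858, -12.336], TCP at [0.129, -0.535, 0.231] pointing down, gripper open.
Joint ranges: [-178.18, 178.18], [-50.72, 133.34], [12.68, 142.11], [-81.47, 261.47], [9.98, 163.14], [-165.26, 165.26]. Speed limits (degrees/s): [136.94, 136.94, 180, 180, 180, 180].

INTERFACE

Orientations are given as a 3x3 rotation matrix whose columns are the frame's x, y, z axes.
In Python, from rig import env gives the robot as it stands.
- The arm moves only by the tool move_arm, never from a script. Its argument "moves" is a list of rows, each a list of 4 numbers: the shift along the tool's x, y, z in mm, then the turn about the tool's z in rad. In form: [[tx, ty, tz, spin], ...]. A call has 1 to 20 rows; each row is the pose to reach, as a shift and turn from the pose commanded when the call began, along the tool's axes at that moment; what a row does not reach only later rows make up. A row lasts 1/10 s, in which the tool goes at most 50 mm and 8.59 degrees, less where a joint would pass 70% of its speed; a pose out of reach is approached as far as the arm can. A call with a gripper value outside its range is refused whole. "grip" is the closure, from 0 (fully open) to 1 (shut), set as the call begins (left out, the last holds). The fingers move at their own pace and stop on an object; "grip_force" is the grip in N (left out, the last holds). Time passes only in rows, so rows that repeat a pose let the fingers close. It gives the time, the measured TCP pose, the force and the opening at its end, in the units of the state.
- env.observe(): the state, without advancing time (a new reading comes with each control period).
- env.get_image(name): name is "side" or "top" or "wrist"; returns the picture (384x512x3 uint8, red, green, blue); there is no depth.
- env.get_calibration(name): a dict with "fovy" (degrees; the focal length in pixels is half the picture's height over the tangent of half this angle, whatever the lens; pixels are square), "cx", "cy" (the principal point, pixels), "extrinsics" (4x4, takes a point from world to camera coordinates); the wrist camera has in their place "tool_from_camera" (4x4, takes a point from camera to tool coordinates, whose origin is the TCP and whose axes are the flange's). Camera axes: x right, y up, looking along -z (the intrinsics and any distortion apply to the point x, -y, -z); pixel columns grow to the right and rows downward; lengths in m; the calibration is good to about 2 mm. A picture is of the moment at which its call begins: read the wrist's pose just before it. get_calibration takes no time and is no camera call.
- env.close_job(): hands the job in, once; it reports no verdict.
Trained networks look in the newest picture that a camera, given by its name, has taken for a name from the list of things; names that differ only in an ending like _2 or _b are one class to them, and where a whole thing is asked for, a point or a joint stands for the part that bears it (a point fixed in the world has none). Each returns a list of dicts, best first, with "conf" (0 to 1); they miss things now and then, are a little off and sometimes report something else, mostly with a low value. They report only what shows in the picture. A call takes as long as a camera call.
- env.silhouettes(camera, name): "region" (384x512 bool, what is visible of it) and "point" ([row, column] in pixels, amid what is visible of it).
- env.tip_of(camera, name): "point" ([row, column] in pixels: a listed point, or the origin of a listed thing).
The state is a dict: "time_s": time; "q": joint angles; "qvel": joint speeds; "joint_efforts": joint torques, N m; "position": TCP position; "tool_rot": TCP orientation; "ft_force": force on the tool from outside, world axes, zero at the start; "wrist_torque": the same for the moment, N m; "grip_width": finger opening in m.
Only numpy, scipy, OpenCV 4.12 (cv2) and the standard library are available. Lean on these libraries where they do the work, as an engineer would, in place of code of your own. Each camera call takes 0.05 s, during which the arm holds its last target.

## Working session

There is one attempt and no reset: what is moved stays moved. The work goes in short steps, Python scripts to look and compute and a tool call to move; the robot and the scene stay as the last step left them, time stands still between calls to the robot, and variables do not carry over. Pictures are saved under pics/ and viewed, and the job is handed in when it is done.

Besides the shell and the picture viewer there is one more tool, called after "Emit:" by a JSON object that holds its "name" and its "arguments". move_arm: Moves the arm, as the interface text tells. Its arguments: {"type":"object","properties":{"moves":{"type":"array"},"grip":{"type":"number"},"grip_force":{"type":"number"}},"required":["moves"]}

```bash
ls; mkdir -p pics; python3 - <<'E'
from rig import env
import cv2
o=env.observe(); print(o)
for c in ["top","side","wrist"]:
    cv2.imwrite(f"pics/{c}0.png",env.get_image(c)[:,:,::-1])
    print(c,env.get_calibration(c))
    for n in ["laminator","slide_top","run_key_top","gold_cap"]:
        r=env.tip_of(c,n); print(n,[(x["point"],round(x["conf"],2)) for x in r])
print(env.observe()["time_s"])
E
```

```text
pics
{'time_s': 0.0, 'q': array([-8.87680672e+01,  2.18419817e+01,  7.43853965e+01, -1.99749983e-03,
        8.38580385e+01, -1.23350177e+01]), 'qvel': array([-0.04954295,  0.03735419,  0.02754791, -0.00758212, -0.05608606,
        0.01196869]), 'joint_efforts': array([ 2.69208111e-03, -4.48464739e+01, -2.31278247e+01, -8.02697446e-05,
        4.78009722e-03,  3.86428937e-06]), 'position': array([ 0.12900922, -0.53435014,  0.2306987 ]), 'tool_rot': array([[ 9.72095602e-01,  2.34585028e-01, -6.67065390e-05],
       [ 2.34584865e-01, -9.72094503e-01,  1.48971372e-03],
       [ 2.84619476e-04, -1.46379250e-03, -9.99998888e-01]]), 'ft_force': array([ 0.10494586, -0.71641385,  0.61175156]), 'wrist_torque': array([-0.00409457, -0.01734643,  0.03505626]), 'grip_width': 0.08557794251816157}
top {'fovy': 45.22304086201379, 'cx': 248.98299467180811, 'cy': 193.21742674715406, 'extrinsics': array([[-3.00255326e-02, -9.99537499e-01, -4.82233146e-03,
         3.49654213e-02],
       [ 9.92035477e-01, -3.03899199e-02,  1.22237744e-01,
        -5.11045251e-01],
       [-1.22327759e-01, -1.11367052e-
[... 657 characters left out ...]
000000e+00,  0.00000000e+00,
         1.00000000e+00]])}
laminator [([220.1, 264.6], 0.9)]
slide_top [([185.2, 295.8], 0.54)]
run_key_top [([213.3, 230.3], 0.48)]
gold_cap [([195.4, 243.2], 0.6)]
wrist {'fovy': 64.6110110114077, 'cx': 250.82662444419998, 'cy': 190.69321475400264, 'tool_from_camera': array([[-3.51879136e-05,  9.56653298e-01,  2.91229231e-01,
         7.40223849e-02],
       [ 9.99999575e-01, -2.34754685e-04,  8.91966583e-04,
        -4.30542490e-05],
       [ 9.21670200e-04,  2.91229139e-01, -9.56652883e-01,
        -1.42226040e-01],
       [ 0.00000000e+00,  0.00000000e+00,  0.00000000e+00,
         1.00000000e+00]])}
laminator []
slide_top []
run_key_top []
gold_cap []
0.75
```

View pics/top0.png

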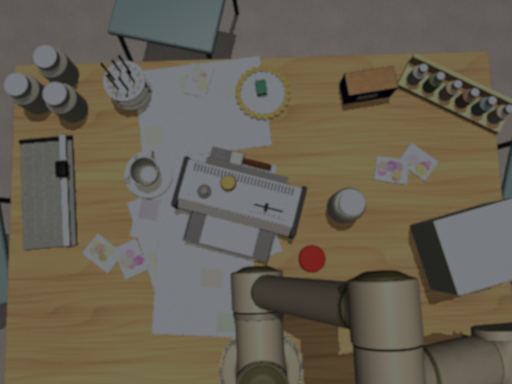

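View pics/side0.png

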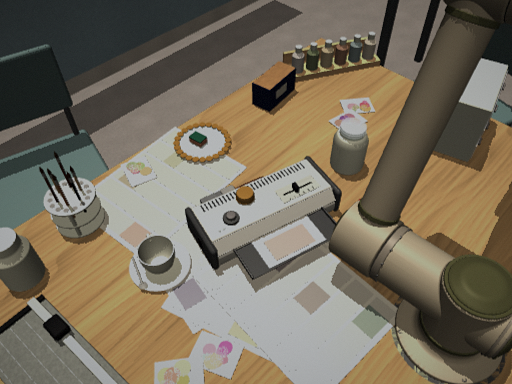

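The top view shows the laminator with the key near (row 190, col 204), the gold cap near (182, 228) and the slide near (207, 267). The side view shows the same arrangement.

```bash
cat > h.py <<'E'
import numpy as np, cv2
from rig import env
def ray(cam,p,obs=None):
    c=env.get_calibration(cam); f=192/np.tan(np.radians(c["fovy"]/2))
    d=np.array([(p[1]-c["cx"])/f,-(p[0]-c["cy"])/f,-1.])
    if cam=="wrist":
        T=c["tool_from_camera"];R=obs["tool_rot"]
        return obs["position"]+R@T[:3,3], R@T[:3,:3]@d
    E=c["extrinsics"]; return -E[:3,:3].T@E[:3,3], E[:3,:3].T@d
def atz(cam,p,z,obs=None):
    o,d=ray(cam,p,obs); return o+d*(z-o[2])/d[2]
def proj(cam,P,obs=None):
    c=env.get_calibration(cam); f=192/np.tan(np.radians(c["fovy"]/2))
    P=np.asarray(P,float)
    if cam=="wrist":
        T=c["tool_from_camera"]; t=obs["tool_rot"].T@(P-obs["position"]); q=T[:3,:3].T@(t-T[:3,3])
    else:
        E=c["extrinsics"]; q=E[:3,:3]@P+E[:3,3]
    return np.array([c["cy"]-f*q[1]/-q[2], c["cx"]+f*q[0]/-q[2]])
E
python3 - <<'E'
from h import *
for cam,pts in {"top":dict(lam=([196,238.7],0),slide=([205.6,268],.1005),key=([189.6,205.1],.099),cap=([180,223],.082)),
 "side":dict(lam=([220.1,264.6],0),slide=([185.2,295.8],.1005),key=([213.3,230.3],.099),cap=([195.4,243.2],.082))}.items():
    for n,(p,z) in pts.items(): print(cam,n,atz(cam,p,z).round(4))
import cv2
for c,r in (("top",(145,270,165,315)),("side",(150,280,180,350))):
    im=cv2.imread(f"pics/{c}0.png")[r[0]:r[1],r[2]:r[3]]
    cv2.imwrite(f"pics/{c}0z.png",cv2.resize(im,None,fx=4.5,fy=4.5,interpolation=cv2.INTER_CUBIC))
E
```

```text
top lam [0.5082 0.051  0.    ]
top slide [ 0.4666 -0.0331  0.1005]
top key [0.5177 0.1434 0.099 ]
top cap [0.5462 0.093  0.082 ]
side lam [0.4954 0.0521 0.    ]
side slide [ 0.4613 -0.0242  0.1005]
side key [0.5167 0.1484 0.099 ]
side cap [0.5443 0.0783 0.082 ]
```

View pics/top0z.png

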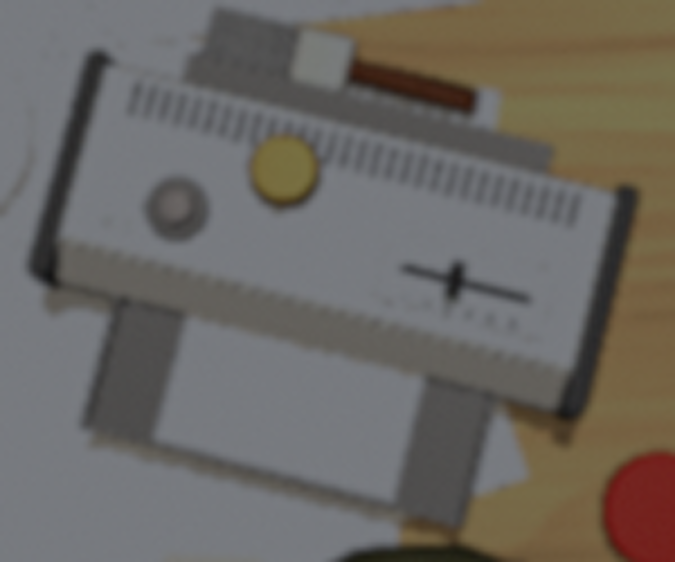

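View pics/side0z.png

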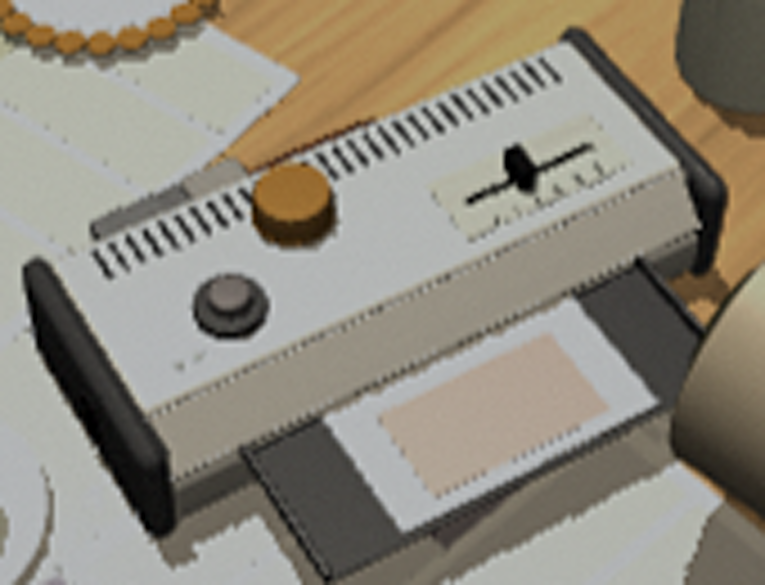

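```bash
python3 - <<'E'
from h import *
T=lambda u,v:[145+v/4.5,165+u/4.5]
S=lambda u,v:[150+v/4.5,180+u/4.5]
for n,cam,p,z in [("key","top",T(175,203),.099),("s0","top",T(400,267),.0825),("s1","top",T(530,299),.0825),("tab","top",T(456,276),.1),
 ("key","side",S(230,294),.099),("s0","side",S(467,202),.0825),("s1","side",S(592,147),.0825),("tabtop","side",S(516,152),.1)]:
    print(n,cam,atz(cam,p,z).round(4))
E
```

```text
key top [0.5163 0.1469 0.099 ]
s0 top [0.4732 0.0063 0.0825]
s1 top [ 0.4503 -0.0754  0.0825]
tab top [ 0.4647 -0.0284  0.1   ]
key side [0.511  0.1514 0.099 ]
s0 side [0.4717 0.008  0.0825]
s1 side [ 0.4474 -0.0711  0.0825]
tabtop side [ 0.4667 -0.0262  0.1   ]
```

```bash
cat >> h.py <<'E'
KEY=np.array([.514,.149]); YAW=np.radians(-15.7)
def R2(): return np.array([[np.cos(YAW),-np.sin(YAW)],[np.sin(YAW),np.cos(YAW)]])
def lam2w(x,y): return KEY+R2()@(np.array([x,y])-np.array([-.012,.100]))
def w2lam(p): return R2().T@(np.asarray(p)[:2]-KEY)+np.array([-.012,.100])
def plan(x,y,z,head=None):
    "shift in tool axes mm and spin"
    o=env.observe(); R=o["tool_rot"]; w=np.r_[lam2w(x,y),z]
    if head is None: head=np.degrees(YAW)+90
    h=np.degrees(np.arctan2(R[1,0],R[0,0]))
    s=(R.T@(w-o["position"]))*1000
    print("target w",w.round(4),"tool shift mm",s.round(1),"spin",np.radians(h-head).round(3),"t",o["time_s"])
E
python3 - <<'E'
from h import *
plan(.04,-.02,.23)
print(w2lam([.545,.085]), w2lam([.4,-.19]))
E
```

```text
target w [0.5316 0.0194 0.23  ] tool shift mm [ 521.3 -444.2    1.3] spin -1.06 t 0.75
[0.03516187 0.04677634] [-0.03001331 -0.25720095]
```

Emit:
{"name": "move_arm", "arguments": {"moves": [[35, -30, 0, -0.07], [70, -60, 0, -0.14], [105, -90, 0, -0.21], [140, -120, 0, -0.28], [175, -150, 0, -0.35], [210, -180, 0, -0.42], [245, -209, 0, -0.49], [280, -238, 0, -0.56], [315, -268, 0, -0.63], [350, -298, 0, -0.7], [385, -328, 0, -0.77], [420, -358, 0, -0.84], [455, -388, 0, -0.91], [490, -418, 0, -0.98], [510, -435, 0, -1.03], [521, -444, 0, -1.06], [521, -444, 0, -1.06], [521, -444, 0, -1.06], [521, -444, 0, -1.06]], "grip": 1}}

```text
time_s: 2.65
position: [0.5308, 0.0181, 0.2315]
tool_rot: [[0.273, 0.962, -0.0], [0.962, -0.273, -0.0], [-0.0, -0.0, -1.0]]
ft_force: [-1.1, -0.4, -0.6]
grip_width: 0.0001
```

```bash
python3 - <<'E'
from h import *
o=env.observe(); print(o["time_s"],o["position"],o["tool_rot"].round(4),o["q"],o["grip_width"],o["ft_force"])
im=env.get_image("wrist"); cv2.imwrite("pics/w1.png",im[:,:,::-1])
for n,z in [("slide_top",.1005),("run_key_top",.099),("gold_cap",.082)]:
    for r in env.tip_of("wrist",n): 
        p=atz("wrist",r["point"],z,o); print(n,r["point"],r["conf"],p.round(4),w2lam(p).round(4))
print(env.observe()["time_s"])
E
```

```text
2.65 [0.53083137 0.01807928 0.23147544] [[ 2.726e-01  9.621e-01 -1.000e-04]
 [ 9.621e-01 -2.726e-01 -2.000e-04]
 [-2.000e-04 -0.000e+00 -1.000e+00]] [-1.08232361e+01  1.99059312e+01  7.72905954e+01 -1.41283585e-02
  8.28056808e+01  4.99844253e+00] 5.737587021915908e-05 [-1.09152312 -0.44103559 -0.58532644]
slide_top [241.8, 200.8] 0.88 [ 0.466  -0.0277  0.1005] [-0.0104 -0.0831]
run_key_top [38.9, 190.7] 0.66 [0.516 0.148 0.099] [-0.0098  0.0996]
gold_cap [113.1, 240.9] 0.88 [0.5383 0.0795 0.082 ] [0.0302 0.0397]
2.85
```

View pics/w1.png

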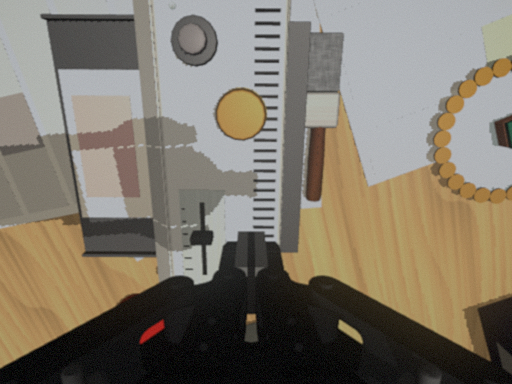

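The wrist view shows the key at (row 38, col 191), the cap at (113, 241), the tab at (238, 202), and the slot from (203, 203) to (273, 205).

```bash
python3 - <<'E'
from h import *
o=env.observe()
im=cv2.imread("pics/w1.png"); cv2.imwrite("pics/w1z.png",cv2.resize(im[170:300,150:270],None,fx=4.5,fy=4.5,interpolation=cv2.INTER_CUBIC))
for n,p,z in [("s0",[203,203],.082),("s1",[273,205],.082),("key",[38.5,191.5],.099)]:
    q=atz("wrist",p,z,o);print(n,q.round(4),w2lam(q).round(4))
E
```

```text
s0 [0.4765 0.0054 0.082 ] [-0.0092 -0.0484]
s1 [ 0.453  -0.0722  0.082 ] [-0.0108 -0.1294]
key [0.5169 0.1486 0.099 ] [-0.0091  0.1004]
```

View pics/w1z.png

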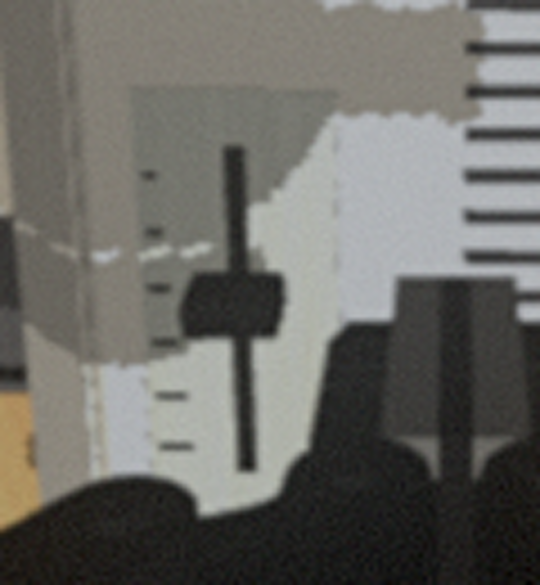

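```bash
sed -i 's/^KEY=.*YAW=.*/KEY=np.array([.5168,.1480]); YAW=np.radians(-15.8)/' h.py; python3 - <<'E'
from h import *
o=env.observe(); print(w2lam(o["position"]))
plan(-.012,-.114,.135)
E
```

```text
[ 0.0370231  -0.02070182]
target w [ 0.4585 -0.0579  0.135 ] tool shift mm [-93.3 -49.1  96.5] spin 0.0 t 2.85
```

Emit:
{"name": "move_arm", "arguments": {"moves": [[-23, -12, 15, 0], [-46, -24, 35, 0], [-70, -36, 60, 0], [-93, -49, 85, 0], [-93, -49, 110, 0], [-93, -49, 125, 0], [-93, -49, 135, 0], [-93, -49, 142, 0], [-93, -49, 142, 0], [-93, -49, 142, 0]]}}

```text
time_s: 3.85
position: [0.4593, -0.0571, 0.0898]
tool_rot: [[0.27, 0.963, 0.001], [0.963, -0.27, -0.0], [-0.0, 0.001, -1.0]]
ft_force: [-0.3, 0.3, -0.1]
grip_width: -0.0002
```

```bash
python3 - <<'E'
from h import *
o=env.observe(); print(o["time_s"],o["position"],w2lam(o["position"]),o["ft_force"], o["tool_rot"][:,0])
im=env.get_image("wrist"); cv2.imwrite("pics/w2.png",im[:,:,::-1])
im=env.get_image("side"); cv2.imwrite("pics/s2.png",cv2.resize(im[130:280,180:380,::-1],None,fx=4,fy=4))
for r in env.tip_of("wrist","slide_top"): 
        p=atz("wrist",r["point"],.1005,o); print(r["point"],r["conf"],w2lam(p).round(4))
E
```

```text
3.85 [ 0.45932199 -0.05711165  0.08978259] [-0.01145852 -0.11301224] [-0.30751986  0.29796866 -0.14711963] [ 2.70333878e-01  9.62766628e-01 -1.23660970e-04]
[197.1, 245.4] 0.67 [-0.0143 -0.0818]
```

View pics/w2.png

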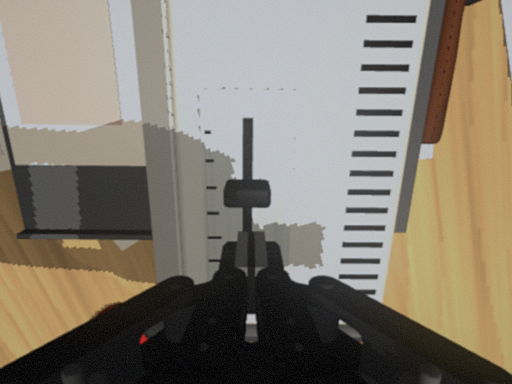

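View pics/s2.png

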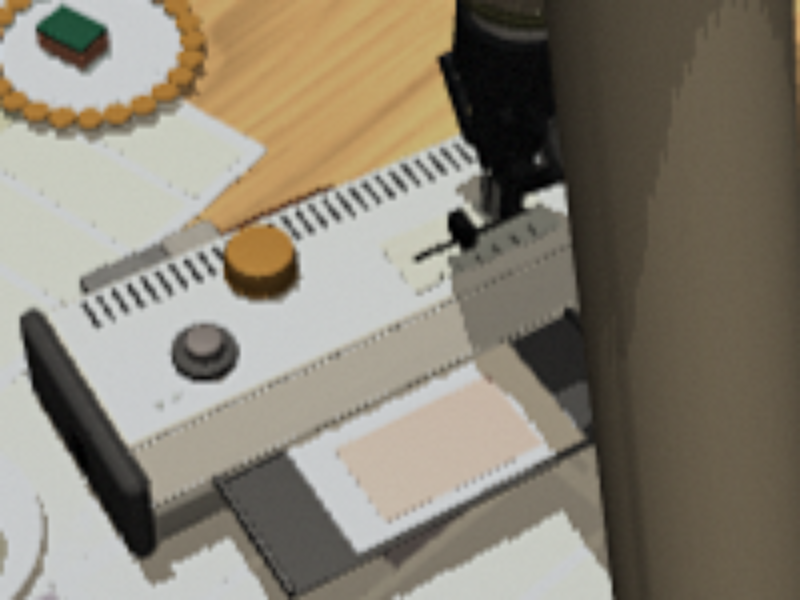

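Wrist view: the tab is at (193, 247), with the finger tip right behind it at about (245, 251). I'll start pushing toward off.

Emit:
{"name": "move_arm", "arguments": {"moves": [[5, -1, 0, 0], [10, -1, 0, 0], [11, -1, 0, 0]]}}

```text
time_s: 4.3
position: [0.4611, -0.0456, 0.0895]
tool_rot: [[0.27, 0.963, 0.0], [0.963, -0.27, -0.0], [0.0, 0.0, -1.0]]
ft_force: [0.9, 0.1, -0.3]
grip_width: -0.0001
```

Emit:
{"name": "move_arm", "arguments": {"moves": [[2, 0, 0, 0], [4, 0, 0, 0], [4, 0, 0, 0]]}}

```text
time_s: 4.6
position: [0.4621, -0.0425, 0.0893]
tool_rot: [[0.27, 0.963, -0.0], [0.963, -0.27, -0.001], [-0.001, 0.0, -1.0]]
ft_force: [-1.3, -1.7, 1.1]
grip_width: -0.0002
```

Emit:
{"name": "move_arm", "arguments": {"moves": [[1, 0, 0, 0], [2, 0, 0, 0], [2, 0, 0, 0]]}}

```text
time_s: 4.9
position: [0.4627, -0.0405, 0.0893]
tool_rot: [[0.271, 0.963, 0.0], [0.963, -0.271, -0.0], [-0.0, 0.0, -1.0]]
ft_force: [-1.7, -2.0, 1.0]
grip_width: 0.0001
```

Emit:
{"name": "move_arm", "arguments": {"moves": [[2, 0, 0, 0], [4, 0, 0, 0], [6, 0, 0, 0], [6, 0, 0, 0]]}}

```text
time_s: 5.3
position: [0.4643, -0.0341, 0.0893]
tool_rot: [[0.27, 0.963, -0.0], [0.963, -0.27, 0.001], [0.001, -0.0, -1.0]]
ft_force: [-0.7, 0.0, -0.3]
grip_width: -0.0
```

```bash
python3 - <<'E'
from h import *
o=env.observe(); print(o["time_s"],w2lam(o["position"]),R2().T@o["ft_force"][:2])
im=env.get_image("wrist"); cv2.imwrite("pics/w3.png",cv2.resize(im[90:300,150:350,::-1],None,fx=2.8,fy=2.8))
for r in env.tip_of("wrist","slide_top"): 
        p=atz("wrist",r["point"],.1005,o); print(r["point"],r["conf"],w2lam(p).round(4))
E
```

```text
5.3 [-0.01293647 -0.08953168] [-0.69378023 -0.18807214]
[216.5, 250.2] 0.71 [-0.0135 -0.0676]
```

View pics/w3.png

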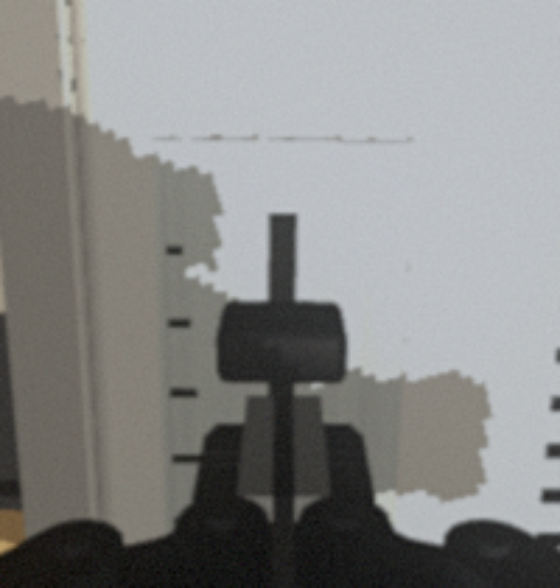

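The tab snapped into click one. Next click to off.

Emit:
{"name": "move_arm", "arguments": {"moves": [[2, 0, 0, 0], [4, 0, 0, 0], [6, 0, 0, 0], [8, 0, 0, 0], [10, 0, 0, 0], [12, 0, 0, 0], [13, 0, 0, 0], [13, 0, 0, 0]]}}

```text
time_s: 6.2
position: [0.4678, -0.0218, 0.0893]
tool_rot: [[0.27, 0.963, 0.0], [0.963, -0.27, 0.0], [0.0, -0.0, -1.0]]
ft_force: [0.3, 0.3, -0.3]
grip_width: 0.0
```

```bash
cat > look.py <<'E'
from h import *
import sys
n=sys.argv[1]
o=env.observe(); print(o["time_s"],w2lam(o["position"]),o["position"][2],R2().T@o["ft_force"][:2],o["ft_force"][2])
im=env.get_image("wrist"); cv2.imwrite(f"pics/{n}.png",cv2.resize(im[90:300,150:350,::-1],None,fx=2.8,fy=2.8))
for r in env.tip_of("wrist","slide_top"): 
        p=atz("wrist",r["point"],.1005,o); print(r["point"],r["conf"],w2lam(p).round(4))
E
python3 look.py w4
```

```text
6.2 [-0.01290251 -0.07672537] 0.08931204624547996 [0.25295696 0.37997325] -0.3343722858109589
[229.1, 250.1] 0.64 [-0.0135 -0.0612]
```

View pics/w4.png

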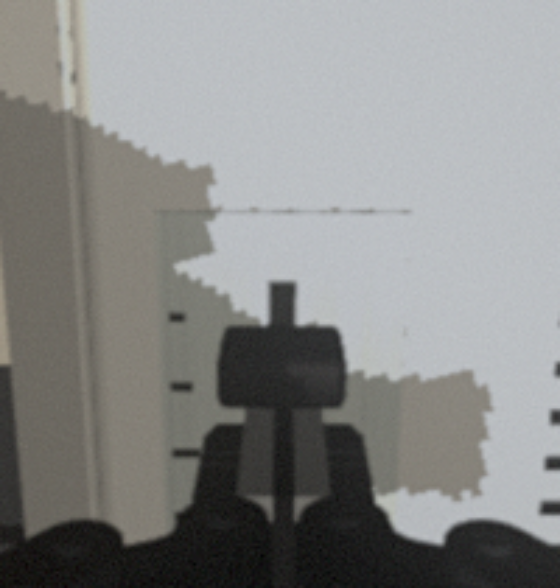

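The tab is balanced at about half-way with no force on it. I'll nudge it on in small steps.

Emit:
{"name": "move_arm", "arguments": {"moves": [[1, 0, 0, 0], [2, 0, 0, 0], [2, 0, 0, 0]]}}

```text
time_s: 6.6
position: [0.4683, -0.0201, 0.0893]
tool_rot: [[0.271, 0.963, 0.0], [0.963, -0.271, 0.0], [0.0, 0.0, -1.0]]
ft_force: [-0.3, -0.8, 0.2]
grip_width: 0.0002
```

```bash
python3 look.py w5
```

```text
6.6 [-0.01286165 -0.0749386 ] 0.08933610030684477 [-0.02590045 -0.84734238] 0.19530975228165767
[218.8, 250.3] 0.79 [-0.0134 -0.0542]
```

View pics/w5.png

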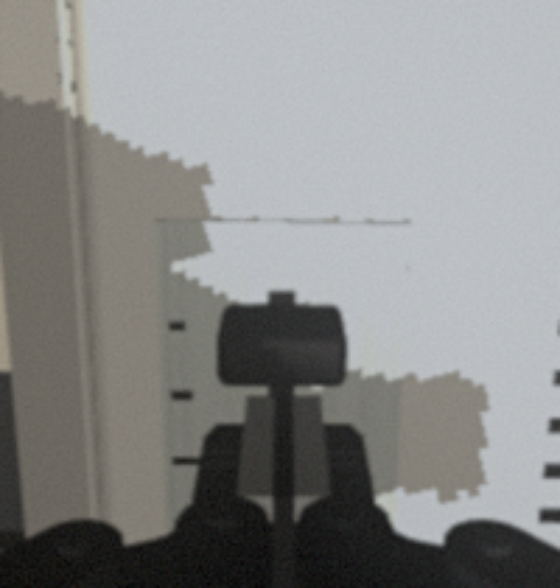

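Off reached: the tab reads about -54 mm against a nominal -55, and there is a gap to the finger. I'll follow up lightly, stopping short of the end, to confirm it sits home. Then back off, go up and over to the other side.

Emit:
{"name": "move_arm", "arguments": {"moves": [[1, 0, 0, 0], [2, 0, 0, 0], [3, 0, 0, 0], [3, 0, 0, 0]]}}

```text
time_s: 7.1
position: [0.4691, -0.0172, 0.0893]
tool_rot: [[0.27, 0.963, -0.0], [0.963, -0.27, 0.0], [0.0, -0.0, -1.0]]
ft_force: [0.1, -0.2, -0.7]
grip_width: -0.0
```

```bash
python3 look.py w6
```

```text
7.1 [-0.01288453 -0.07195043] 0.08931532553644679 [ 0.12841294 -0.21999982] -0.7010497604961429
[227.3, 250.8] 0.88 [-0.0132 -0.0555]
```

Emit:
{"name": "move_arm", "arguments": {"moves": [[-4, 0, 0, 0], [-6, 0, 0, 0], [-6, 0, -20, 0], [-6, 0, -40, 0], [-6, 0, -45, 0], [15, 0, -45, 0], [35, 0, -45, 0], [43, 0, -45, 0], [43, 0, -45, 0], [43, 0, -25, 0], [43, 0, -5, 0], [43, 0, 0, 0], [43, 0, 0, 0]]}}

```text
time_s: 8.5
position: [0.4804, 0.0236, 0.0889]
tool_rot: [[0.271, 0.963, -0.002], [0.963, -0.271, 0.0], [-0.0, -0.002, -1.0]]
ft_force: [-0.3, 0.9, 0.4]
grip_width: -0.0001
```

```bash
python3 look.py w7;  python3 - <<'E'
from h import *
im=env.get_image("side"); cv2.imwrite("pics/s7.png",cv2.resize(im[130:280,180:380,::-1],None,fx=4,fy=4))
E
```

```text
8.5 [-0.01310384 -0.02964626] 0.0888797487346883 [-0.57236695  0.79090598] 0.4391054973504604
```

View pics/s7.png

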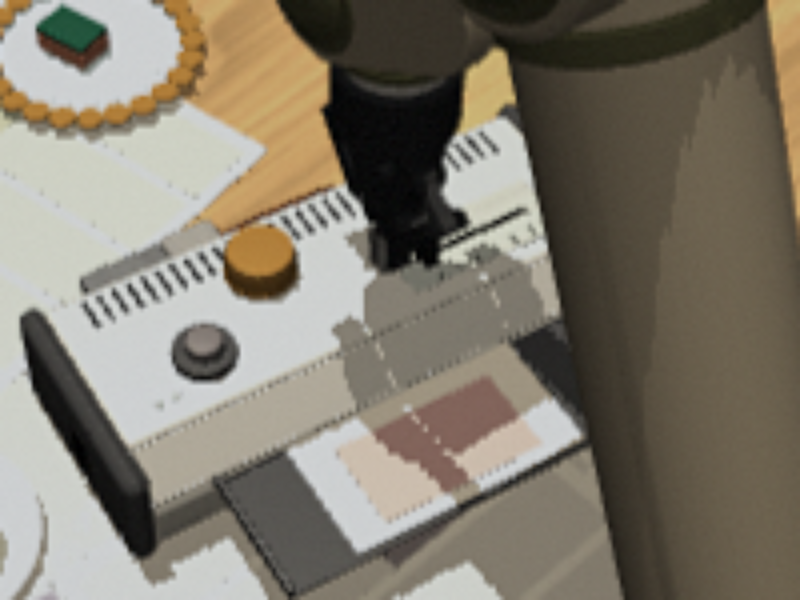

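The side view shows the finger on the +y side of the tab, clear of the cap. Pushing click one.

Emit:
{"name": "move_arm", "arguments": {"moves": [[-4, 0, 0, 0], [-7, 0, 0, 0], [-9, 0, 0, 0], [-11, 0, 0, 0], [-13, 0, 0, 0], [-13, 0, 0, 0]]}}

```text
time_s: 9.25
position: [0.4773, 0.0114, 0.0895]
tool_rot: [[0.271, 0.963, 0.0], [0.963, -0.271, 0.0], [0.0, 0.0, -1.0]]
ft_force: [0.2, 1.8, 1.9]
grip_width: -0.0
```

Emit:
{"name": "move_arm", "arguments": {"moves": [[-1, 0, 0, 0], [-2, 0, 0, 0], [-3, 0, 0, 0], [-4, 0, 0, 0], [-5, 0, 0, 0], [-6, 0, 0, 0], [-6, 0, 0, 0]]}}

```text
time_s: 9.95
position: [0.4755, 0.0056, 0.0893]
tool_rot: [[0.271, 0.963, -0.0], [0.963, -0.271, -0.0], [-0.0, -0.0, -1.0]]
ft_force: [-0.0, -0.2, -0.3]
grip_width: 0.0001
```

```bash
python3 look.py w8;  python3 - <<'E'
from h import *
im=env.get_image("side"); cv2.imwrite("pics/s8.png",cv2.resize(im[160:230,260:350,::-1],None,fx=8,fy=8))
print(env.tip_of("side","slide_top"))
im=env.get_image("top"); cv2.imwrite("pics/t8.png",cv2.resize(im[165:240,220:310,::-1],None,fx=8,fy=8))
E
```

```text
9.95 [-0.01294983 -0.04828067] 0.0892566934276925 [ 0.0505985  -0.24321129] -0.2620853602903427
[{'point': [188.9, 289.9], 'conf': 0.47}, {'point': [195.4, 241.5], 'conf': 0.19}]
```

View pics/s8.png

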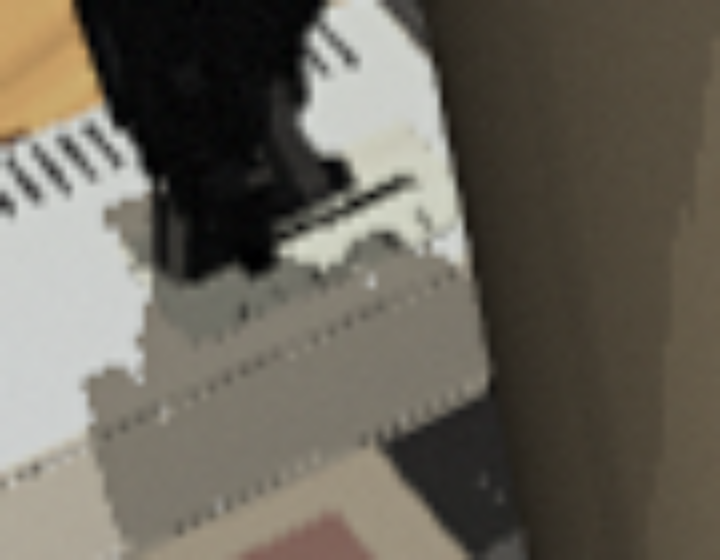

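View pics/w8.png

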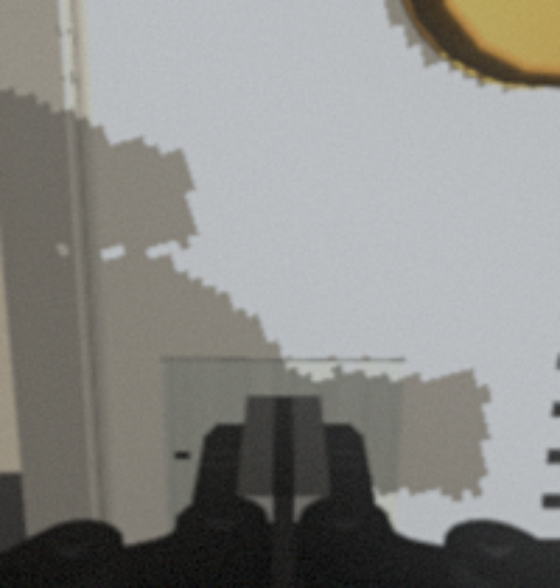

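Emit:
{"name": "move_arm", "arguments": {"moves": [[-1, 0, 0, 0], [-2, 0, 0, 0], [-2, 0, 0, 0]]}}

```text
time_s: 10.5
position: [0.4751, 0.0037, 0.0893]
tool_rot: [[0.271, 0.963, 0.0], [0.963, -0.271, -0.0], [-0.0, 0.0, -1.0]]
ft_force: [-0.1, -0.8, 0.1]
grip_width: -0.0
```

Emit:
{"name": "move_arm", "arguments": {"moves": [[-1, 0, 0, 0], [-2, 0, 0, 0], [-2, 0, 0, 0]]}}

```text
time_s: 10.8
position: [0.4745, 0.0018, 0.0893]
tool_rot: [[0.271, 0.963, 0.0], [0.963, -0.271, 0.0], [0.0, 0.0, -1.0]]
ft_force: [0.3, 0.4, -0.2]
grip_width: -0.0004
```

Emit:
{"name": "move_arm", "arguments": {"moves": [[-1, 0, 0, 0], [-2, 0, 0, 0], [-3, 0, 0, 0], [-3, 0, 0, 0]]}}

```text
time_s: 11.2
position: [0.4737, -0.0009, 0.0894]
tool_rot: [[0.271, 0.963, 0.0], [0.963, -0.271, 0.0], [0.0, 0.0, -1.0]]
ft_force: [1.4, 3.6, 0.4]
grip_width: -0.0001
```

```bash
python3 look.py w9
```

```text
11.2 [-0.01291722 -0.05498321] 0.08935323989541888 [0.36619095 3.81081502] 0.3939307261951178
```

Click one is confirmed: free travel first, then notch resistance at about -54. On to click two.

Emit:
{"name": "move_arm", "arguments": {"moves": [[-1, 0, 0, 0], [-2, 0, 0, 0], [-3, 0, 0, 0], [-4, 0, 0, 0], [-5, 0, 0, 0], [-6, 0, 0, 0], [-7, 0, 0, 0], [-8.5, 0, 0, 0], [-8.5, 0, 0, 0]]}}

```text
time_s: 12.2
position: [0.4714, -0.0094, 0.0893]
tool_rot: [[0.271, 0.963, -0.0], [0.963, -0.271, -0.0], [-0.0, 0.0, -1.0]]
ft_force: [-0.4, -0.4, -0.0]
grip_width: 0.0001
```

Emit:
{"name": "move_arm", "arguments": {"moves": [[-1, 0, 0, 0], [-2, 0, 0, 0], [-2, 0, 0, 0]]}}

```text
time_s: 12.5
position: [0.4709, -0.0112, 0.0893]
tool_rot: [[0.271, 0.963, -0.0], [0.963, -0.271, -0.0], [-0.0, -0.0, -1.0]]
ft_force: [0.3, -0.4, -0.6]
grip_width: -0.0001
```

Emit:
{"name": "move_arm", "arguments": {"moves": [[-1, 0, 0, 0], [-2, 0, 0, 0], [-3, 0, 0, 0], [-3, 0, 0, 0]]}}

```text
time_s: 12.9
position: [0.4701, -0.0138, 0.0893]
tool_rot: [[0.271, 0.963, 0.0], [0.963, -0.271, 0.0], [0.0, 0.0, -1.0]]
ft_force: [0.6, 3.6, -0.3]
grip_width: 0.0
```

```bash
python3 look.py w10
```

```text
12.9 [-0.01288806 -0.06838035] 0.08934172629069279 [-0.41012306  3.57335531] -0.3156070404295599
```

Click two is confirmed the same way. Now the third click, without following up.

Emit:
{"name": "move_arm", "arguments": {"moves": [[-1, 0, 0, 0], [-2, 0, 0, 0], [-3, 0, 0, 0], [-4, 0, 0, 0], [-5, 0, 0, 0], [-6, 0, 0, 0], [-7, 0, 0, 0], [-8, 0, 0, 0], [-9, 0, 0, 0], [-9, 0, 0, 0]]}}

```text
time_s: 14.0
position: [0.4676, -0.0228, 0.0893]
tool_rot: [[0.271, 0.963, 0.0], [0.963, -0.271, -0.0], [-0.0, 0.0, -1.0]]
ft_force: [0.7, 0.1, 0.3]
grip_width: 0.0001
```

Emit:
{"name": "move_arm", "arguments": {"moves": [[-1, 0, 0, 0], [-1, 0, 0, 0]]}}

```text
time_s: 14.2
position: [0.4673, -0.0237, 0.0893]
tool_rot: [[0.271, 0.963, 0.0], [0.963, -0.271, -0.0], [-0.0, 0.0, -1.0]]
ft_force: [0.2, 0.4, 0.1]
grip_width: 0.0
```

Emit:
{"name": "move_arm", "arguments": {"moves": [[5, 0, 0, 0], [10, 0, 0, 0], [10, 0, -25, 0], [10, 0, -50, 0], [25, 15, -80, 0], [45, 30, -110, 0], [58, 50, -140, 0], [58, 50, -140, 0], [58, 50, -140, 0]]}}

```text
time_s: 15.1
position: [0.531, 0.0192, 0.229]
tool_rot: [[0.27, 0.963, -0.0], [0.963, -0.27, -0.0], [-0.0, -0.0, -1.0]]
ft_force: [-0.2, 0.4, -0.7]
grip_width: 0.0002
```

```bash
python3 look.py w11; python3 - <<'E'
from h import *
o=env.observe()
im=env.get_image("wrist"); cv2.imwrite("pics/w11z.png",cv2.resize(im[170:300,150:270,::-1],None,fx=4.5,fy=4.5,interpolation=cv2.INTER_CUBIC))
for n,z in [("run_key_top",.099),("gold_cap",.082)]:
    for r in env.tip_of("wrist",n): print(n,r["point"],r["conf"],w2lam(atz("wrist",r["point"],z,o)).round(4))
plan(-.012,.100,.13)
E
```

```text
15.1 [ 0.03676464 -0.02001297] 0.22895890753010525 [-0.26276599  0.32379448] -0.7078660454255084
run_key_top [38.9, 190.6] 0.56 [-0.0137  0.0997]
run_key_top [122.6, 320.3] 0.23 [0.096  0.0335]
gold_cap [113.1, 240.1] 0.6 [0.0253 0.0407]
target w [0.5168 0.148  0.13  ] tool shift mm [120.8 -48.1  98.6] spin 0.001 t 15.35
```

View pics/w11z.png

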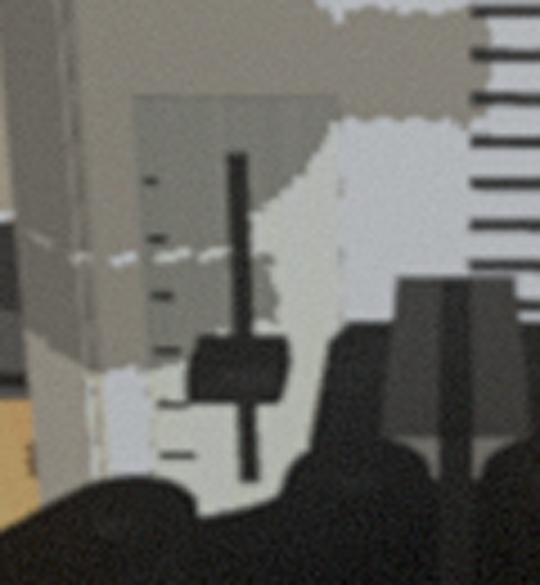

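The tab now sits at the fourth tick (off is the first), with the same offset as at click two, so it is in the third notch. Now the run key.

Emit:
{"name": "move_arm", "arguments": {"moves": [[30, -12, 10, 0], [60, -25, 30, 0], [90, -37, 50, 0], [121, -49, 70, 0], [121, -49, 90, 0], [121, -49, 110, 0], [121, -49, 118, 0], [121, -49, 122, 0], [121, -49, 122, 0], [121, -49, 122, 0]]}}

```text
time_s: 16.35
position: [0.5172, 0.1483, 0.1081]
tool_rot: [[0.271, 0.963, 0.001], [0.963, -0.271, 0.0], [0.0, 0.001, -1.0]]
ft_force: [-0.3, -0.2, -0.3]
grip_width: -0.0001
```

```bash
python3 look.py w12;python3 - <<'E'
from h import *
im=env.get_image("side"); cv2.imwrite("pics/s12.png",cv2.resize(im[150:260,180:330,::-1],None,fx=5,fy=5))
E
```

```text
16.35 [-0.01172353  0.10037926] 0.10808403342120854 [-0.20114634 -0.27009874] -0.3318466991896311
```

View pics/s12.png

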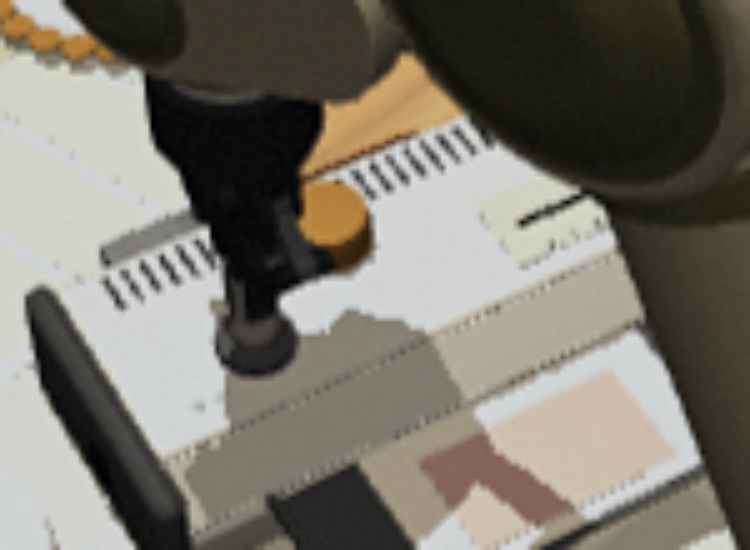

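View pics/w12.png

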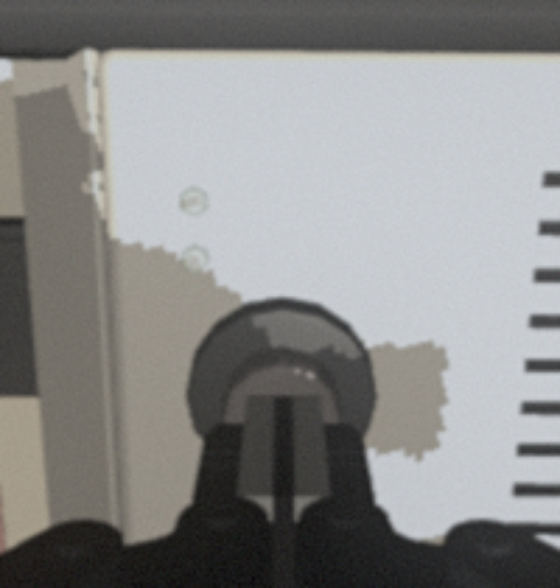

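The finger is centred over the key. Pressing down in steps while watching the force.

Emit:
{"name": "move_arm", "arguments": {"moves": [[0, 0, 4, 0], [0, 0, 8, 0], [0, 0, 10, 0], [0, 0, 11, 0], [0, 0, 11, 0]]}}

```text
time_s: 17.0
position: [0.5168, 0.1485, 0.0964]
tool_rot: [[0.271, 0.963, -0.0], [0.963, -0.271, -0.0], [-0.0, 0.0, -1.0]]
ft_force: [-1.1, -0.8, 2.8]
grip_width: 0.0
```

Emit:
{"name": "move_arm", "arguments": {"moves": [[0, 0, 1, 0], [0, 0, 2, 0], [0, 0, 3, 0], [0, 0, 3, 0]]}}

```text
time_s: 17.4
position: [0.5168, 0.1485, 0.094]
tool_rot: [[0.27, 0.963, 0.001], [0.963, -0.27, -0.0], [0.0, 0.001, -1.0]]
ft_force: [-2.0, -0.9, 9.1]
grip_width: -0.0002
```

Emit:
{"name": "move_arm", "arguments": {"moves": [[0, 0, 1, 0], [0, 0, 1, 0], [0, 0, 1, 0]]}}

```text
time_s: 17.7
position: [0.5169, 0.1485, 0.0938]
tool_rot: [[0.27, 0.963, 0.002], [0.963, -0.27, -0.0], [0.0, 0.001, -1.0]]
ft_force: [-5.4, -0.5, 16.9]
grip_width: 0.0002
```

The key is bottomed: z has stopped at 0.0938 and the force rose from 9 to 17 N with no further travel. Releasing and lifting clear.

Emit:
{"name": "move_arm", "arguments": {"moves": [[0, 0, -3, 0], [0, 0, -8, 0], [0, 0, -14, 0], [0, 0, -30, 0], [0, 0, -60, 0], [0, 0, -100, 0], [-40, 20, -135, 0], [-80, 40, -135, 0], [-120, 50, -135, 0], [-120, 50, -135, 0], [-120, 50, -135, 0]]}}

```text
time_s: 18.8
position: [0.5323, 0.0188, 0.2272]
tool_rot: [[0.272, 0.962, -0.001], [0.962, -0.272, 0.0], [0.0, -0.001, -1.0]]
ft_force: [-0.3, -0.7, 0.3]
grip_width: -0.0
```

```bash
python3 look.py w13; python3 - <<'E'
from h import *
o=env.observe()
im=env.get_image("wrist"); cv2.imwrite("pics/w13f.png",im[:,:,::-1])
for n,z in [("run_key_top",.099),("gold_cap",.082)]:
    for r in env.tip_of("wrist",n): print(n,r["point"],r["conf"],w2lam(atz("wrist",r["point"],z,o)).round(4))
im=env.get_image("side"); cv2.imwrite("pics/s13.png",im[:,:,::-1])
E
```

```text
18.8 [ 0.03808641 -0.02008401] 0.2272027980427433 [-0.14315231 -0.76868351] 0.33004371275869393
[254.9, 198.3] 0.67 [-0.0143 -0.0939]
run_key_top [42.4, 187.9] 0.92 [-0.014   0.0989]
```

View pics/w13f.png

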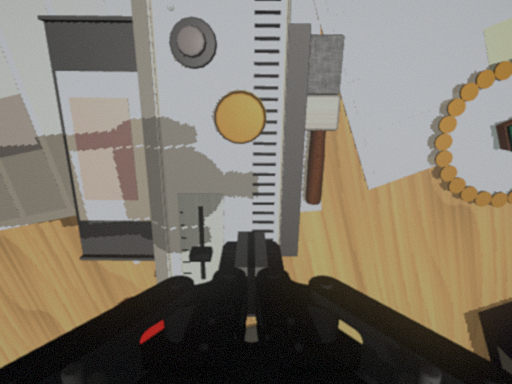

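View pics/s13.png

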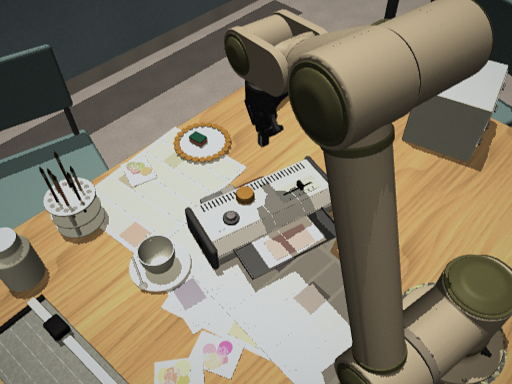

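```bash
python3 - <<'E'
import cv2
im=cv2.imread("pics/w13f.png"); cv2.imwrite("pics/w13z.png",cv2.resize(im[170:300,150:270],None,fx=4.5,fy=4.5,interpolation=cv2.INTER_CUBIC))
E
```

```text
(no output)
```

View pics/w13z.png

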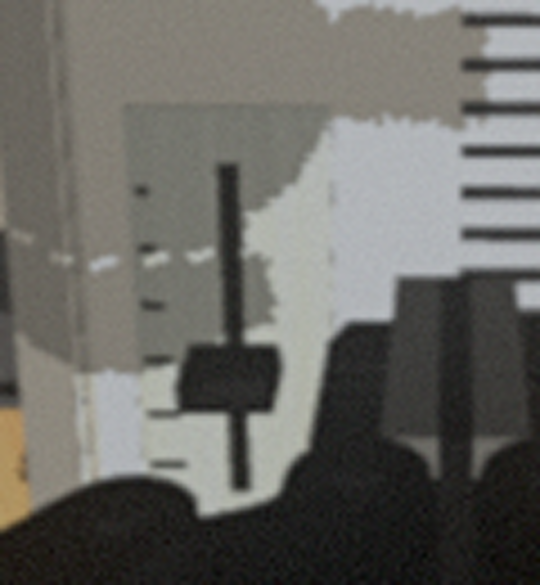

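The tab's base edge is at 345 and the fourth tick at 360. That is the same offset as before, so the slide is still in the third notch, and the key is up. Handing in.

```bash
python3 -c "
from rig import env
print(env.close_job())"
```

```text
the job is handed in; nothing more can be done
None
```

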